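# Hang the check weight on the gauge stand and close the keeper lever

### The job

Swing the keeper lever on the head of the grey stand fully up, then take the larger of the two steel weights out of the plywood rack and hang it on the stand's hook: bring it in from the open front, over the upturned tip, and let it down into the throat so that it hangs by the window in its plate. Then swing the lever fully down over it and let go. Keep the weight upright and leave the smaller weight and the other things on the bench where they are.

Things in the scene. Friction and masses are not known exactly. Their poses are not given: they have to be found in the camera images.
- keeper (a joint): the keeper lever on the head of the grey stand: 0 = down (lying level over the hook), grows as its knob end swings up, stop at 1.65 (just past upright). Dry friction (about 0.15 N m, some 1.3 N at the knob) holds it wherever it is left; no spring.
- keeper_knob (a point): centre of the black disc knob at the lever's free end: 26 mm diameter, 14 mm thick along the stand's y, so it can be pinched from above with the jaws closing along the stand's y, and it may turn between the jaws. The lever is 8 mm thick along y and 12 mm deep.
- keeper_pivot (a point): pivot of the keeper lever, 85 mm behind (+x of stand) and 58 mm above the throat; the hinge axis is the stand's y; the knob's centre is 121 mm from it. At 0 the knob lies straight to -x of it; at angle a it lies 121 cos(a) mm to -x and 121 sin(a) mm up.
- throat (a point): the hook's throat: point on top of the stand's level steel prong (10 mm wide, 8 mm deep), 115 mm above the bench, where the weight is to hang; x runs from the open mouth back to the column, z up. A step on the prong, 10 mm high, begins 21 mm behind. With the lever down its underside is 52 mm above this point.
- hook_tip (a point): top of the prong's upturned tip, 22 mm in front (-x) of the throat; the tip is 8 mm thick along x and stands 12 mm higher than the prong's top, so the weight's window must pass over it with its upper edge higher than this.
- stand: grey gauge stand, fixed, origin on the bench straight below the throat, mouth to its -x. Aluminium cheeks flank the prong, inner faces 32 mm to either side, from 14 mm in front of the throat back to the column, tops 34 mm above it: no room for fingers on the weight's narrow edges, room for fingers on its faces. Column face 70 mm behind the throat, top 34 mm above it (pivot ears 70). Base plate 10 mm thick.
- big_weight_centre (a point): centre (half-way up) of the larger steel weight, loose, 0.44 to 0.66 kg, 134 mm high: a block 36 (x) by 72 (y) by 40 mm high on which it stands stably, and on it an upright plate 14 mm thick (x) and 44 mm wide (y). The plate has 8 mm solid, then a window 28 mm wide and 40 mm high right through along x, then a solid grip tab 46 mm high to the top (67 mm above this point).
- big_weight_eye (a point): middle of the upper edge of the larger weight's window, 88 mm above its underside and 46 mm below its top. It hangs with this edge on the hook's prong, the weight's x along the prong (either way round), so this point must come to the throat. The mat between rack and stand, round x = 0.43, y = 0.04 m, is always bare: room to set the weight down.
- small_weight_centre (a point): centre (half-way up) of the smaller steel weight, a bystander: block 36 x 48 mm and 26 mm high, same plate, 120 mm high in all.
- rack: plywood rack, fixed, origin under its centre: two bays side by side along its x (centres at -24 and +24 mm), 40 mm wide between walls 8 mm thick, 90 mm long (y), 140 mm high, each wall cut out like a frame below its 34 mm top rail; floor 8 mm; y ends open. One weight stands in each bay, plate parallel to the walls with only 13 mm either side: there it can only be taken by its two narrow edges (jaws closing along y).
- tape: bystander, loose: roll of black tape, 67 mm across, 19 mm high, lying flat; origin under its centre
- flux: bystander, loose: bottle with a needle cap, 40 mm across, 100 mm high; origin under its centre
- cutters: bystander, loose: side cutters lying flat, 129 x 75 x 12 mm; origin under its centre
- white_box: bystander, loose: flat white card box, 101 x 75 x 26 mm; origin under its centre
- meter: bystander, loose: black hand multimeter, 150 x 90 x 47 mm; origin under its centre
- pink_reel: bystander, loose: pink wire reel, 72 mm across, 55 mm high; origin under its centre
Things that resemble listed ones, but are neither listed nor needed, are in the scene too. Leave any green, purple or yellow look-alike of the part that bears big_weight_centre alone.

How it is judged:
By the outcome, as a careful person would: the job done as asked, in the order asked, and still so for the second after the job is handed in, with the robot touching nothing.
It also fails if it takes over 72 s, if anything falls off the work surface, if the arm or the gripper's body presses on something with over 40 N, if the wrist force passes 120 N, or if a joint passes its speed limit or range.

### The arm

A 7-joint arm with a two-finger parallel gripper is mounted at the origin on a cart in front of the work surface, level with it; the furniture and walls round the work are solid. World frame = base frame: x ahead of the robot, y to its left, z up, the work surface at z = 0. Lengths are in m, angles in rad, forces in N, time in s.
With the tool pointing down it reaches from about 0.35 to 0.9 m from the base axis. Payload 8.1 kg.
Tool frame: the origin (TCP) lies at the very end of the fingers, on their centre line; the grasp point (between the pads) lies 19 mm behind it; z points along the fingers, y is the line along which they close (so a half turn about z gives the same grasp; the last joint's range is limited). The gripper opens to 92 mm and grips with 3 to 60 N. Pads are 19 mm wide; open, the fingers measure 130 mm over their backs; the gripper's body (75 mm by 190 mm) begins 47 mm behind the grasp point.
Start: joints at [-0.103, 0.434, 0.025, 1.573, -0.012, 1.134, -0.075], TCP at [0.625, -0, 0.227] pointing down, gripper open.
Joint ranges: [-2.62, 2.62], [-0.44, 2.09], [-1.27, 1.32], [0.08, 2.57], [-1.32, 4.46], [0.12, 2], [-2.74, 2.74]. Speed limits (rad/s): [2.22, 2.22, 3.01, 3.01, 3.14, 3.14, 3.14].

### API

Orientations are given as [roll, pitch, yaw] about the fixed x, y, z axes, in that order (R = Rz(yaw) Ry(pitch) Rx(roll)).
In Python, from bench import manip gives the robot as it stands. The module is installed in compiled form; this text tells all that it offers.
- The arm moves only by the tool jog_arm, never from a script. Its argument "commands" is a list of rows, each a list of 7 numbers: the turn, a rotation vector about the tool's x, y, z in degrees, then the shift along the tool's x, y, z in m, then the closure, from 0 (fully open) to 1 (shut). In form: [[wx, wy, wz, dx, dy, dz, hand], ...]. A call has 1 to 20 rows; each row is the pose to reach, as a shift and turn from the pose commanded when the call began, along the tool's axes at that moment; what a row does not reach only later rows make up. A row lasts 1/12 s, in which the tool goes at most 41.7 mm and 7.16 degrees, less where a joint would pass 70% of its speed; a pose out of reach is approached as far as the arm can. A call with a gripper value outside its range is refused whole. The fingers move at their own pace and stop on an object; "squeeze" is the grip in N (left out, the last holds). Time passes only in rows, so rows that repeat a pose let the fingers close. It gives the time, the measured TCP pose, the force, the opening and the grip force at its end, in the units of the state.
- manip.state(): the state, without advancing time (a new reading comes with each control period).
- manip.read_camera(name): name is "scene" or "side" or "wrist"; returns a dict with "pixels" (480x640x3 uint8, red, green, blue), "range_z" (480x640 float32, m along the optical axis (not along the pixel's ray), 0 where there is no reading), "fx", "fy", "cx", "cy" (pixels), "xyz" and "rotation" of the camera in the world. Camera axes: x right, y up, looking along -z (the intrinsics and any distortion apply to the point x, -y, -z); pixel columns grow to the right and rows downward; lengths in m; the calibration is good to about 2 mm. The wrist camera is an equidistant fisheye: a pixel r from the principal point sees the ray r / f radians off the axis. A picture is of the moment at which its call begins.
- manip.finish_job(): hands the job in; it is judged then, once.
The state is a dict: "t": time; "qpos": joint angles; "joint_vel": joint speeds; "joint_efforts": joint torques, N m; "ee_pos": TCP position; "tcp_rot": TCP orientation; "force": force on the tool from outside, world axes, zero at the start; "wrist_torque": the same for the moment, N m; "gripper_width": finger opening in m; "finger_force": force on a finger pad.
Only numpy, scipy, OpenCV 4.12 (cv2) and the standard library are available. Lean on these libraries where they do the work, as an engineer would, in place of code of your own. Each camera call takes 0.05 s, during which the arm holds its last target. There are 200 camera calls.

## Working session

There is one attempt and no reset: what is moved stays moved. The work goes in short steps, Python scripts to look and compute and a tool call to move; the robot and the scene stay as the last step left them, time stands still between calls to the robot, and variables do not carry over. Pictures are saved under pics/ and viewed, at most 13 in all, crops included, and the job is handed in when it is done.

Besides the shell and the picture viewer there is one more tool, called after "Emit:" as name([rows], argument=value, ...), one row to a line, values as JSON. jog_arm: Moves the arm, as the interface text tells. Its arguments: {"type":"object","properties":{"commands":{"type":"array"},"squeeze":{"type":"number"}},"required":["commands"]}

```bash
mkdir -p pics; cat > h.py <<'E'
import numpy as np, cv2
from bench import manip
def cam(n,save=None):
    c=manip.read_camera(n)
    if save: cv2.imwrite('pics/'+save,cv2.cvtColor(c['pixels'],cv2.COLOR_RGB2BGR))
    np.savez('/tmp/'+n,**c)
    return c
def world(c,u=None,v=None):
    "world points of pixels from range (pinhole)"
    if u is None: v,u=np.mgrid[0:480,0:640]
    z=c['range_z'][v,u]
    p=np.stack([(u-c['cx'])/c['fx']*z,-(v-c['cy'])/c['fy']*z,-z],-1)
    R=np.array(c['rotation']).reshape(3,3)
    return p@R.T+np.array(c['xyz'])
def load(n):
    return {k:v for k,v in np.load('/tmp/'+n+'.npz').items()}
E
python3 - <<'E'
from h import *
for n in('scene','side','wrist'):
    c=cam(n,n+'0.png'); print(n,c['xyz'],np.round(c['rotation'],3).tolist(),c['fx'],c['cx'],c['cy'],[k for k in c])
print(manip.state())
a=cv2.imread('pics/scene0.png')
E
```

```text
scene [-0.37517996  1.14722338  0.97036812] [1.007, -0.025, -2.41] 555.6058802592701 329.1210894162327 238.54718024882038 ['pixels', 'range_z', 'fx', 'fy', 'cx', 'cy', 'xyz', 'rotation']
side [ 0.56547581 -1.10655561  0.6590162 ] [1.155, -0.0, 0.052] 449.80190603542803 330.8163984703458 238.5306818554433 ['pixels', 'range_z', 'fx', 'fy', 'cx', 'cy', 'xyz', 'rotation']
wrist [0.62538043 0.08067776 0.38265354] [-0.303, 0.002, 0.0] 371.64829954431775 317.5515436104447 238.9349598516799 ['pixels', 'range_z', 'fx', 'fy', 'cx', 'cy', 'xyz', 'rotation']
{'t': 0.15, 'qpos': array([-0.10263101,  0.4350718 ,  0.0249612 ,  1.57384444, -0.01159136,
        1.13400206, -0.07511358]), 'joint_vel': array([-2.62840406e-05, -1.04149799e-03,  7.99510150e-04, -9.65272328e-04,
       -2.16500015e-03, -3.92776733e-04, -1.31793996e-03]), 'joint_efforts': array([ 9.13879558e-04, -6.68263149e+01,  9.85680185e-01, -3.14695251e+01,
       -6.03506877e-02,  3.94195947e-02,  8.07748006e-05]), 'ee_pos': array([ 6.24631282e-01, -2.14156780e-05,  2.26136480e-01]), 'tcp_rot': array([-3.14041700e+00,  1.10934449e-04,  1.57076101e+00]), 'force': array([ 0.54187127, -0.22193382, -0.41817843]), 'wrist_torque': array([-0.00336137, -0.00535414, -0.00856037]), 'finger_force': 0.0, 'gripper_width': 0.09207840873485998}
```

View pics/scene0.png

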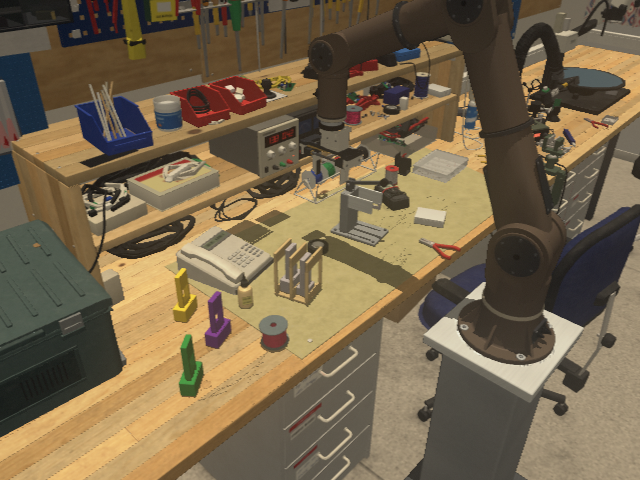

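View pics/side0.png

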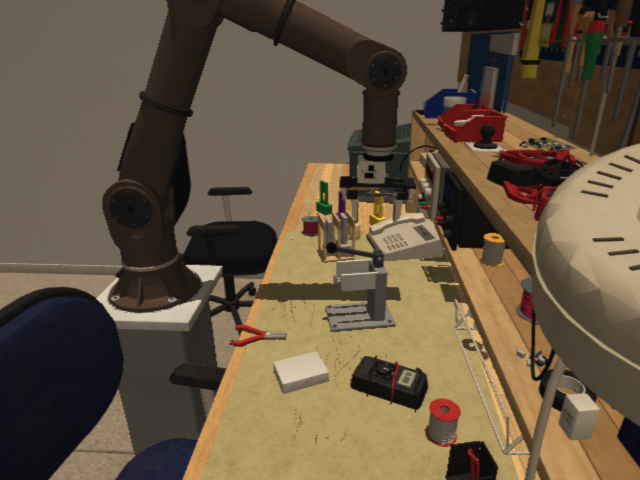

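The scene view shows the stand at about (360,215) and the rack at about (300,270), with green, purple and yellow look-alikes on the left. In the side view the stand is at (365,290), with a black knob at about (332,247), and the rack is at (340,235). Next I'll build a top-down map from the depth readings.

```bash
cat >> h.py <<'E'
from scipy.spatial.transform import Rotation as Ro
def world(c,u=None,v=None):
    if u is None: v,u=np.mgrid[0:480,0:640]
    z=c['range_z'][v,u]
    p=np.stack([(u-c['cx'])/c['fx']*z,-(v-c['cy'])/c['fy']*z,-z],-1)
    return Ro.from_euler('xyz',c['rotation']).apply(p.reshape(-1,3)).reshape(p.shape)+c['xyz']
def fish(c):
    v,u=np.mgrid[0:480,0:640]; a=(u-c['cx'])/c['fx']; b=(v-c['cy'])/c['fy']; r=np.hypot(a,b)+1e-9
    s=np.tan(np.minimum(r,1.5))/r; z=c['range_z']
    p=np.stack([a*s*z,-b*s*z,-z],-1)
    return Ro.from_euler('xyz',c['rotation']).apply(p.reshape(-1,3)).reshape(p.shape)+c['xyz']
E
python3 - <<'E'
from h import *
# top-down: x up 0.25..0.75, y left 0.4..-0.3 ; 1mm -> 1px
tiles=[]
for n in('scene','side','wrist'):
    c=load(n); P=(fish if n=='wrist' else world)(c); ok=(c['range_z']>0)&(P[...,2]<.24)&(P[...,2]>-.02)
    P=P[ok]; C=c['pixels'][ok]
    o=np.argsort(P[:,2]); P=P[o];C=C[o]
    im=np.zeros((500,700,3),np.uint8); 
    r=np.round((0.75-P[:,0])*1000).astype(int); q=np.round((0.4-P[:,1])*1000).astype(int)
    for dr in (0,1):
      for dq in (0,1):
        k=(r+dr>=0)&(r+dr<500)&(q+dq>=0)&(q+dq<700); im[r[k]+dr,q[k]+dq]=C[k]
    tiles.append(im)
    print(n,'mat z',np.median(P[(abs(P[:,0]-.43)<.02)&(abs(P[:,1]-.04)<.02)][:,2]))
cv2.imwrite('pics/top.png',cv2.cvtColor(cv2.resize(np.vstack([np.hstack(tiles[:2]),np.hstack([tiles[2],tiles[2]*0])]),(800,571)),cv2.COLOR_RGB2BGR))
E
```

```text
scene mat z -0.001253537449390274
side mat z -0.0003269414201008125
wrist mat z -0.001334780982194611
```

View pics/top.png

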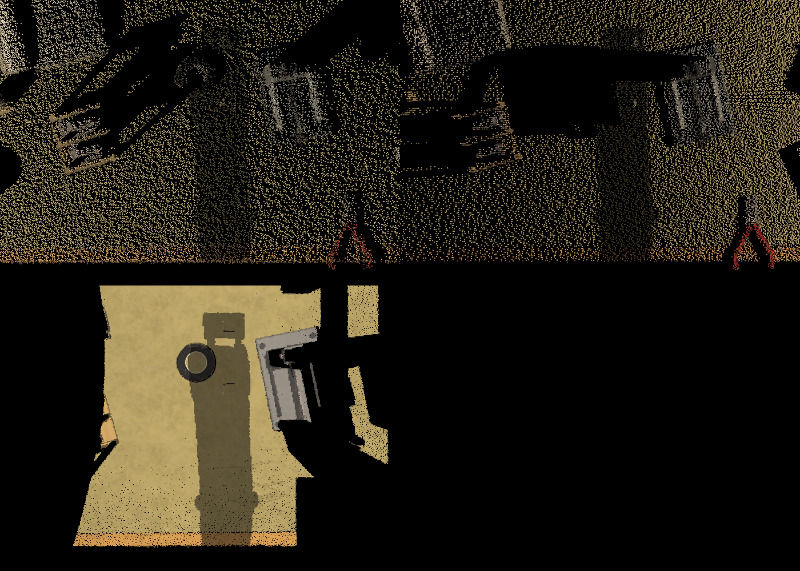

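View pics/wrist0.png

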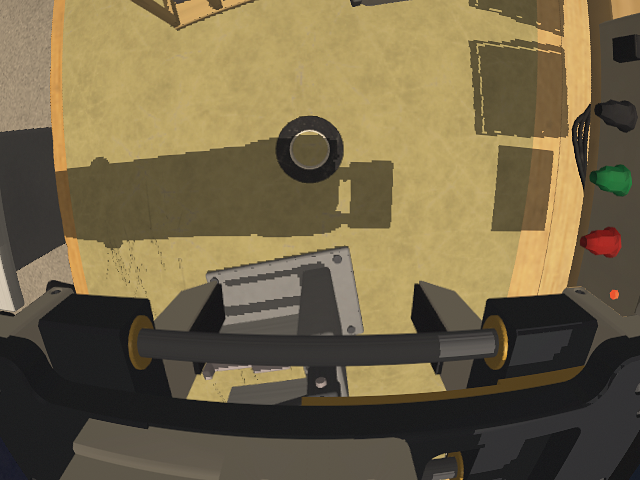

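The top-down map puts the stand base at x 0.50–0.67 and y −0.05 to −0.15, with a yaw of about 12° and the mouth facing the robot. The rack is near (0.52, 0.25) with a yaw of about 18°. The wrist view shows the tape at (310,150) and the stand base at (280,300). Now I'll measure both properly.

```bash
python3 - <<'E'
from h import *
Ps=[];Cs=[]
for n in('scene','side','wrist'):
    c=load(n); P=(fish if n=='wrist' else world)(c); ok=(c['range_z']>0)
    Ps.append(P[ok]);Cs.append(c['pixels'][ok].astype(int)); 
    p=Ps[-1];col=Cs[-1]
    def rect(m,name):
        q=p[m]
        if len(q)<8: print(n,name,len(q));return
        r=cv2.minAreaRect((q[:,:2]*1000).astype(np.float32)); print(n,name,len(q),np.round(r[0],1),np.round(r[1],1),round(r[2],1),'z',np.round(np.percentile(q[:,2],[2,50,98]),4))
    S=(p[:,0]>.46)&(p[:,0]<.72)&(p[:,1]<-.02)&(p[:,1]>-.2)
    grey=(np.ptp(col,axis=1)<25)
    rect(S&grey&(abs(p[:,2]-.0095)<.003),'base')
    rect(S&(abs(p[:,2]-.149)<.004),'cheektop')
    dark=col.max(1)<70
    rect(S&dark&(p[:,2]>.155)&(p[:,2]<.21),'knob/lever')
    K=(p[:,0]>.4)&(p[:,0]<.65)&(p[:,1]>.15)&(p[:,1]<.36)
    wood=(col[:,0]-col[:,2]>30)
    rect(K&(abs(p[:,2]-.140)<.003)&wood,'rails')
    rect(K&grey&(abs(p[:,2]-.142)<.003),'bigtop')
    rect(K&grey&(abs(p[:,2]-.128)<.003),'smalltop')
    rect(K&grey&(p[:,2]>.05)&(p[:,2]<.2),'steel all')
c=load('side'); im=cv2.cvtColor(c['pixels'],cv2.COLOR_RGB2BGR)
s=load('scene'); im2=cv2.cvtColor(s['pixels'],cv2.COLOR_RGB2BGR)
a=cv2.resize(im[200:340,300:400],(400,560),interpolation=cv2.INTER_NEAREST); b=cv2.resize(im2[170:310,265:405][:, :],(400,400),interpolation=cv2.INTER_CUBIC)
b=cv2.copyMakeBorder(b,0,160,0,0,cv2.BORDER_CONSTANT)
cv2.imwrite('pics/crop.png',np.hstack([a,b]))
E
```

```text
scene base 442 [ 582.9 -105.6] [163.7 112.3] 11.4 z [0.0066 0.009  0.0122]
scene cheektop 152 [ 586.6 -109.9] [111.2  84.8] 11.1 z [0.1451 0.1475 0.1518]
scene knob/lever 141 [ 569.6 -109.5] [141.1  32.7] 8.2 z [0.1559 0.1884 0.2089]
scene rails 175 [510.2 254.6] [107.5  91.9] 17.7 z [0.137  0.1391 0.1423]
scene bigtop 4
scene smalltop 17 [505.1 253.4] [59.9 46.3] 9.3 z [0.1254 0.1277 0.1307]
scene steel all 205 [508.1 258.3] [62.2 50. ] 16.5 z [0.0515 0.0971 0.139 ]
side base 1098 [ 586.6 -121.7] [161.8 109.1] 10.6 z [0.0071 0.0099 0.0122]
side cheektop 277 [ 588.1 -117.9] [111.8  81.4] 11.9 z [0.1451 0.1484 0.1519]
side knob/lever 347 [ 572.9 -127.1] [139.7  29.3] 16.5 z [0.1569 0.1852 0.2078]
side rails 97 [509.1 248.5] [103.5  95. ] 14.8 z [0.1372 0.1397 0.1424]
side bigtop 4
side smalltop 8 [514.8 247.7] [27.8 61.1] 86.8 z [0.1257 0.1286 0.1307]
side steel all 248 [512.8 242.3] [65. 56.] 8.5 z [0.0521 0.0966 0.1386]
wrist base 6715 [ 588.2 -114.2] [163.3 109.3] 11.5 z [0.0069 0.0086 0.0105]
wrist cheektop 286 [ 628.7 -100.6] [28.9 67.1] 13.0 z [0.1451 0.1474 0.1527]
wrist knob/lever 800 [ 618.1 -100.8] [22.7 49.3] 88.1 z [0.1555 0.1733 0.1828]
wrist rails 0
wrist bigtop 0
wrist smalltop 0
wrist steel all 0
```

View pics/crop.png

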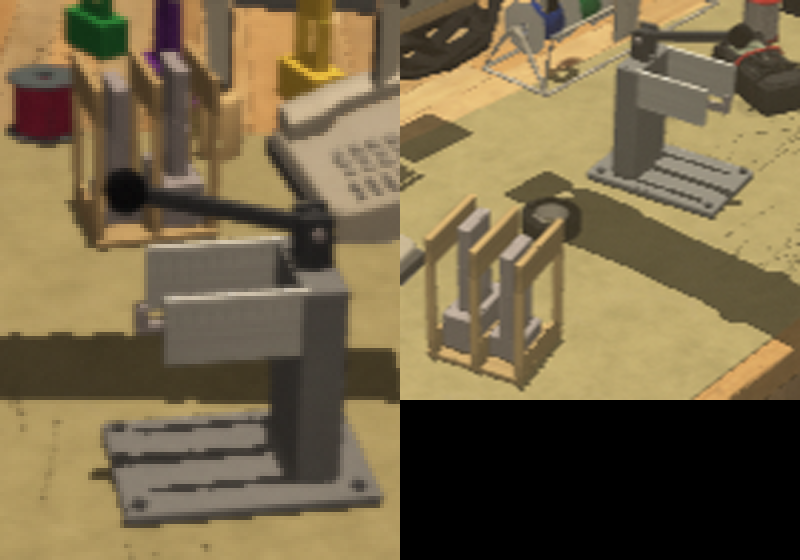

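The side crop shows the lever from its pivot at about (315,232) to the black knob at (125,190), so it sits slightly raised. The scene crop shows the rack with two grey weights. The far bay (+x) holds the one with the wider block, which still needs checking. The scene and side clouds disagree by several mm, so I'll look from the wrist camera close up.

Emit:
jog_arm([
  [0,0,0,-0.2,-0.045,-0.09,0],
  [0,0,0,-0.2,-0.045,-0.09,0],
  [0,0,0,-0.2,-0.045,-0.09,0],
  [0,0,0,-0.2,-0.045,-0.09,0],
  [0,0,0,-0.2,-0.045,-0.09,0],
  [0,0,0,-0.2,-0.045,-0.09,0],
  [0,0,0,-0.2,-0.045,-0.09,0],
  [0,0,0,-0.2,-0.045,-0.09,0],
])

```text
t: 0.82
ee_pos: [0.5797, -0.2009, 0.3168]
tcp_rot: [3.141, -0.0, 1.568]
force: [0.5, 0.7, -0.8]
gripper_width: 0.092
finger_force: 0.0
```

```bash
cat >> h.py <<'E'
def rect(q,name):
    if len(q)<8: print(name,len(q));return
    r=cv2.minAreaRect((q[:,:2]*1000).astype(np.float32)); print(name,len(q),np.round(r[0],1),np.round(r[1],1),round(r[2],1),'z',np.round(np.percentile(q[:,2],[2,50,98]),4))
E
python3 - <<'E'
from h import *
c=cam('wrist','w1.png'); print(c['xyz'],c['rotation'],manip.state()['ee_pos'],manip.state()['t'])
P=fish(c); ok=c['range_z']>0; p=P[ok]; col=c['pixels'][ok].astype(int)
S=(p[:,0]>.46)&(p[:,0]<.72)&(p[:,1]<-.02)&(p[:,1]>-.21)
rect(p[S&(abs(p[:,2]-.009)<.003)&(np.ptp(col,axis=1)<25)],'base')
rect(p[S&(abs(p[:,2]-.149)<.003)],'cheek')
rect(p[S&(abs(p[:,2]-.149)<.003)&(p[:,0]<.6)],'cheekfront')
d=S&(col.max(1)<60)&(p[:,2]>.165)&(p[:,2]<.28); rect(p[d],'lever')
rect(p[d&(p[:,0]<.57)],'knob')
rect(p[S&(abs(p[:,2]-.115)<.002)],'prong')
rect(p[S&(abs(p[:,2]-.127)<.002)],'tip')
E
```

```text
[ 0.58048956 -0.12019932  0.47342985] [-3.02486370e-01 -8.15320397e-05 -1.99904725e-03] [ 0.58000676 -0.19914675  0.31618346] 0.8667
base 4907 [ 569.2 -120. ] [126.2 108.6] 11.3 z [0.0067 0.0086 0.0105]
cheek 2834 [ 588.6 -115.3] [113.   78.1] 11.3 z [0.1461 0.1475 0.1492]
cheekfront 926 [ 570.5 -119.1] [75.5 76.3] 11.7 z [0.1461 0.1474 0.149 ]
lever 839 [ 571.9 -121.1] [136.4  25.6] 13.6 z [0.1707 0.2128 0.2169]
knob 710 [ 537.5 -125.6] [67.5 13.7] 12.3 z [0.201  0.2136 0.2169]
prong 98 [ 572.  -118.9] [89.7 65.2] 11.3 z [0.1132 0.1148 0.1169]
tip 103 [ 570.4 -119.1] [92.7 65. ] 11.3 z [0.1253 0.1272 0.1289]
```

View pics/w1.png

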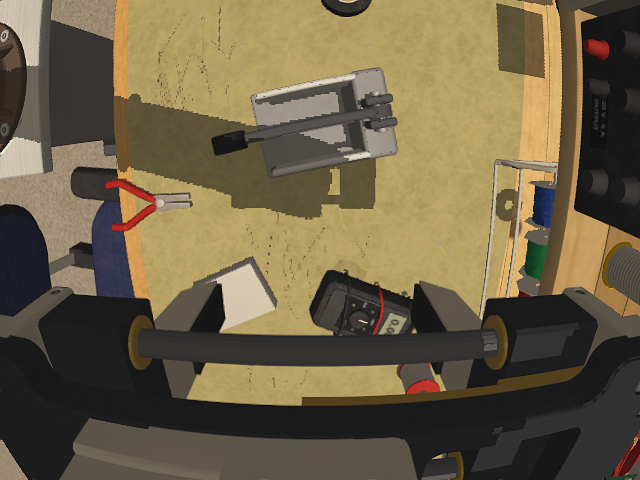

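The wrist measurements agree with each other: yaw 11.4°, throat (0.547, −0.124), pivot (0.630, −0.107, 0.173) and knob (0.516, −0.130, 0.205), which puts the lever at about 0.27 rad. The picture shows the knob at (229,143) and the pivot at (378,115). I'll pinch the knob next.

Emit:
jog_arm([
  [0,0,-101.4,0.07,-0.064,0,0],
  [0,0,-101.4,0.07,-0.064,0,0],
  [0,0,-101.4,0.07,-0.064,0,0],
  [0,0,-101.4,0.07,-0.064,0,0],
  [0,0,-101.4,0.07,-0.064,0,0],
  [0,0,-101.4,0.07,-0.064,0,0],
  [0,0,-101.4,0.07,-0.064,0,0],
  [0,0,-101.4,0.07,-0.064,0,0],
  [0,0,-101.4,0.07,-0.064,0,0],
  [0,0,-101.4,0.07,-0.064,0,0],
  [0,0,-101.4,0.07,-0.064,0,0],
  [0,0,-101.4,0.07,-0.064,0,0],
  [0,0,-101.4,0.07,-0.064,0,0],
  [0,0,-101.4,0.07,-0.064,0,0],
  [0,0,-101.4,0.07,-0.064,0,0],
  [0,0,-101.4,0.07,-0.064,0.04,0.3],
  [0,0,-101.4,0.07,-0.064,0.08,0.5],
  [0,0,-101.4,0.07,-0.064,0.11,0.5],
  [0,0,-101.4,0.07,-0.064,0.13,0.5],
  [0,0,-101.4,0.07,-0.064,0.13,0.5],
], squeeze=15)

```text
t: 2.53
ee_pos: [0.5131, -0.1282, 0.1821]
tcp_rot: [3.138, -0.007, -2.944]
force: [-0.6, -0.3, 0.9]
gripper_width: 0.063
finger_force: 0.0
```

Emit:
jog_arm([
  [0,0,0,0,0,0,1],
  [0,0,0,0,0,0,1],
  [0,0,0,0,0,0,1],
  [0,0,0,0,0,0,1],
  [0,0,0,-0.003,0,-0.0095,1],
  [0,0,0,-0.0077,0,-0.0206,1],
  [0,0,0,-0.0135,0,-0.0312,1],
  [0,0,0,-0.0204,0,-0.0412,1],
  [0,0,0,-0.0282,0,-0.0505,1],
  [0,0,0,-0.0368,0,-0.0589,1],
  [0,0,0,-0.0463,0,-0.0664,1],
  [0,0,0,-0.0565,0,-0.073,1],
  [0,0,0,-0.0673,0,-0.0784,1],
  [0,0,0,-0.0785,0,-0.0828,1],
  [0,0,0,-0.0902,0,-0.0861,1],
  [0,0,0,-0.1021,0,-0.0881,1],
  [0,0,0,-0.1142,0,-0.089,1],
  [0,0,0,-0.1263,0,-0.0886,1],
  [0,0,0,-0.131,0,-0.088,1],
  [0,0,0,-0.131,0,-0.088,1],
], squeeze=15)

```text
t: 4.2
ee_pos: [0.6453, -0.1036, 0.2753]
tcp_rot: [3.141, 0.001, -2.942]
force: [-0.5, 0.5, 0.8]
gripper_width: 0.0007
finger_force: 0.0
```

The gripper closed on nothing, so I'll check where the lever is.

```bash
python3 - <<'E'
from h import *
c=cam('side','s1.png'); w=cam('wrist','w2.png')
for n,c,f in(('side',c,world),('wrist',w,fish)):
    p=f(c); ok=c['range_z']>0; p=p[ok]; col=c['pixels'][ok].astype(int)
    th=np.array([.5469,-.1237]); e=np.array([.980,.198]); 
    s=(p[:,:2]-th)@e; l=(p[:,:2]-th)@np.array([-.198,.980])
    d=(abs(l)<.02)&(s>-.07)&(s<.08)&(p[:,2]>.15)&(p[:,2]<.3)&(col.max(1)<70)
    print(n,d.sum())
    for k in np.arange(-.06,.08,.02):
        m=d&(abs(s-k)<.01)
        if m.sum(): print(round(k,2),m.sum(),np.round(np.percentile(p[m,2],[5,50,95]),3),np.round(np.median(l[m]),3))
a=cv2.imread('pics/s1.png')[170:320,290:420]; b=cv2.imread('pics/w2.png')
cv2.imwrite('pics/c2.png',np.hstack([cv2.resize(a,(400,460),interpolation=cv2.INTER_CUBIC),cv2.resize(b,(400,460))]))
E
```

```text
side 355
-0.04 68 [0.195 0.208 0.217] -0.006
-0.02 53 [0.196 0.204 0.215] -0.005
0.0 43 [0.191 0.197 0.203] -0.003
0.02 42 [0.185 0.191 0.197] -0.003
0.04 34 [0.18  0.186 0.192] -0.004
0.06 36 [0.176 0.181 0.186] -0.003
0.08 79 [0.152 0.169 0.184] -0.011
wrist 3101
-0.04 429 [0.21  0.215 0.217] -0.0
-0.02 687 [0.203 0.211 0.216] -0.0
0.0 385 [0.198 0.201 0.203] -0.001
0.02 382 [0.192 0.195 0.198] 0.0
0.04 368 [0.187 0.19  0.192] 0.0
0.06 319 [0.182 0.184 0.187] 0.0
0.08 531 [0.156 0.18  0.184] 0.0
```

View pics/c2.png

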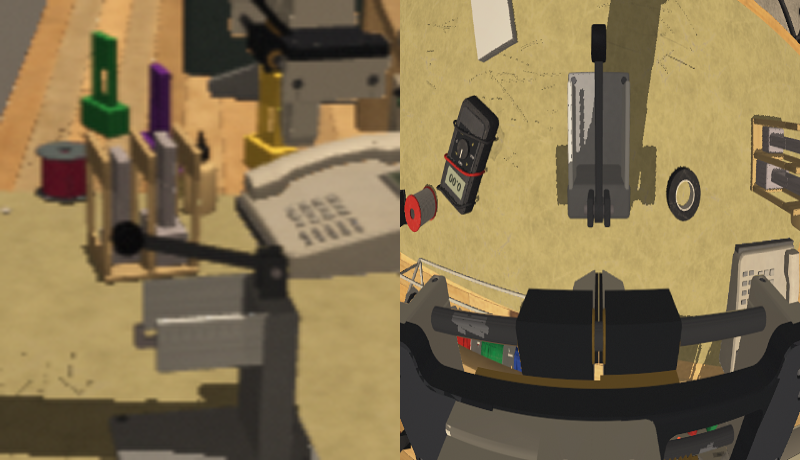

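The lever hasn't moved and sits at about 0.275 rad. The knob is at the top of the wrist picture, at (598,42). The fingers had simply not finished closing before the swing began, so I'll go back and allow more closing time.

Emit:
jog_arm([
  [0,0,0,0.04,0,0,0.5],
  [0,0,0,0.08,0,0,0.5],
  [0,0,0,0.12,0,0,0.5],
  [0,0,0,0.131,0,0,0.5],
  [0,0,0,0.131,0,0.02,0.5],
  [0,0,0,0.131,0,0.03,0.5],
  [0,0,0,0.131,0,0.088,0.5],
  [0,0,0,0.131,0,0.088,0.5],
  [0,0,0,0.131,0,0.088,1],
  [0,0,0,0.131,0,0.088,1],
  [0,0,0,0.131,0,0.088,1],
  [0,0,0,0.131,0,0.088,1],
  [0,0,0,0.131,0,0.088,1],
  [0,0,0,0.131,0,0.088,1],
  [0,0,0,0.131,0,0.088,1],
  [0,0,0,0.131,0,0.088,1],
], squeeze=15)

```text
t: 5.63
ee_pos: [0.5166, -0.1298, 0.1875]
tcp_rot: [-3.141, 0.002, -2.942]
force: [0.6, 0.4, 2.3]
gripper_width: 0.0137
finger_force: 15.0
```

Gripped at 13.7 mm. Swinging up now.

Emit:
jog_arm([
  [0,0,0,-0.003,0,-0.0095,1],
  [0,0,0,-0.0077,0,-0.0206,1],
  [0,0,0,-0.0135,0,-0.0312,1],
  [0,0,0,-0.0204,0,-0.0412,1],
  [0,0,0,-0.0282,0,-0.0505,1],
  [0,0,0,-0.0368,0,-0.0589,1],
  [0,0,0,-0.0463,0,-0.0664,1],
  [0,0,0,-0.0565,0,-0.073,1],
  [0,0,0,-0.0673,0,-0.0784,1],
  [0,0,0,-0.0785,0,-0.0828,1],
  [0,0,0,-0.0902,0,-0.0861,1],
  [0,0,0,-0.1021,0,-0.0881,1],
  [0,0,0,-0.1142,0,-0.089,1],
  [0,0,0,-0.1263,0,-0.0886,1],
  [0,0,0,-0.133,0,-0.088,1],
  [0,0,0,-0.133,0,-0.088,1],
  [0,0,0,-0.133,0,-0.088,1],
])

```text
t: 7.05
ee_pos: [0.6469, -0.1034, 0.2753]
tcp_rot: [3.142, 0.001, -2.942]
force: [1.9, 1.3, 2.5]
gripper_width: 0.0139
finger_force: 15.0
```

Emit:
jog_arm([
  [0,0,0,-0.005,0,0.001,1],
  [0,0,0,-0.01,0,0.002,1],
  [0,0,0,-0.01,0,0.002,1],
])

```text
t: 7.3
ee_pos: [0.6532, -0.1022, 0.2729]
tcp_rot: [3.141, -0.007, -2.943]
force: [-14.9, 0.6, 10.1]
gripper_width: 0.0138
finger_force: 15.0
```

```bash
python3 - <<'E'
from h import *
print(manip.state()['force'])
c=cam('side')
p=world(c); ok=c['range_z']>0; p=p[ok]; col=c['pixels'][ok].astype(int)
th=np.array([.5469,-.1237]); e=np.array([.980,.198]); s=(p[:,:2]-th)@e; l=(p[:,:2]-th)@np.array([-.198,.980])
d=(abs(l)<.03)&(s>.04)&(s<.14)&(col.max(1)<70)
for z in np.arange(.17,.32,.015):
    m=d&(abs(p[:,2]-z)<.0075)
    if m.sum(): print(round(z,3),m.sum(),np.round(np.percentile(s[m],[5,50,95]),3),np.round(np.median(l[m]),3))
E
```

```text
[-14.92081972   0.6401419   10.12478166]
0.17 53 [0.072 0.08  0.092] -0.013
0.185 58 [0.075 0.082 0.093] -0.009
0.2 25 [0.08  0.085 0.09 ] -0.004
0.215 24 [0.082 0.087 0.092] -0.004
0.23 24 [0.083 0.087 0.091] -0.004
0.245 28 [0.083 0.088 0.095] -0.003
0.26 24 [0.087 0.091 0.095] -0.003
0.275 25 [0.087 0.091 0.096] -0.004
0.29 46 [0.082 0.092 0.097] -0.007
0.305 42 [0.084 0.091 0.098] -0.006
```

The lever is at its stop: 15 N reaction, and the slope gives about 1.65 rad. I'll release it and go look at the rack.

Emit:
jog_arm([
  [0,0,0,-0.005,0,0.002,0.6],
  [0,0,0,-0.005,0,0.002,0.6],
  [0,0,0,-0.005,0,0.002,0.6],
  [0,0,0,-0.005,0,0.002,0.6],
  [0,0,0,-0.005,0,-0.03,0.4],
  [0,0,0,-0.005,0,-0.065,0.2],
  [0,0,0,-0.005,0,-0.065,0],
  [0,0,-5.6,-0.017,0.364,-0.065,0],
  [0,0,-5.6,-0.017,0.364,-0.065,0],
  [0,0,-5.6,-0.017,0.364,-0.065,0],
  [0,0,-5.6,-0.017,0.364,-0.065,0],
  [0,0,-5.6,-0.017,0.364,-0.065,0],
  [0,0,-5.6,-0.017,0.364,-0.065,0],
  [0,0,-5.6,-0.017,0.364,-0.065,0],
  [0,0,-5.6,-0.017,0.364,-0.065,0],
  [0,0,-5.6,-0.017,0.364,-0.065,0],
  [0,0,-5.6,-0.017,0.364,-0.065,0],
  [0,0,-5.6,-0.017,0.364,-0.065,0],
  [0,0,-5.6,-0.017,0.364,-0.065,0],
])

```text
t: 8.93
ee_pos: [0.6013, 0.2577, 0.3376]
tcp_rot: [-3.141, 0.0, -2.845]
force: [-0.2, 0.1, 0.1]
gripper_width: 0.0916
finger_force: 0.0
```

```bash
python3 - <<'E'
from h import *
c=cam('wrist','w3.png'); print(c['xyz'],c['rotation'],manip.state()['ee_pos'],manip.state()['t'])
P=fish(c); ok=c['range_z']>0; p=P[ok]; col=c['pixels'][ok].astype(int)
K=(p[:,0]>.4)&(p[:,0]<.62)&(p[:,1]>.15)&(p[:,1]<.36)
wood=(col[:,0]-col[:,2]>30)
rect(p[K&wood&(abs(p[:,2]-.139)<.003)],'rails')
g=K&~wood
h,_=np.histogram(p[g,2],bins=np.arange(0,.16,.005)); print(h)
for z in(.141,.127,.047,.033):
    q=p[g&(abs(p[:,2]-z)<.0025)]; rect(q,'steel %g'%z)
e=np.array([np.cos(.305),np.sin(.305)])
m=g&(p[:,2]>.12)&(p[:,2]<.15); s=(p[m,:2]-[.51,.251])@e
for a,b,n in((-1,0,'near'),(0,1,'far')): rect(p[m][(s>a)&(s<b)],n)
E
```

```text
[0.52433881 0.23387994 0.49424447] [-3.02939174e-01  4.47820844e-04  1.86742376e+00] [0.60161538 0.25685321 0.33772673] 8.9833
rails 2267 [510.9 253.3] [104.4  90.4] 15.7 z [0.1364 0.1384 0.1401]
[  5  21  22  15  27   9 352  26 140 886  21  17   6   2  12   3   5   2
  18  25  10  22  34  20  37 587   5 243 458   0   0]
steel 0.141 654 [535.2 257.4] [14.5 43.8] 17.6 z [0.1388 0.1404 0.1421]
steel 0.127 607 [488.3 248.1] [14. 42.] 17.0 z [0.1248 0.1266 0.1283]
steel 0.047 942 [523.3 254. ] [59.5 71.8] 16.8 z [0.0448 0.0464 0.0483]
steel 0.033 347 [487.3 248.6] [33.8 46.7] 17.0 z [0.0307 0.0324 0.0344]
near 642 [482.2 239.5] [48.6 47.7] 41.0 z [0.1242 0.1266 0.1351]
far 688 [535.  247.7] [21.6 64. ] 4.2 z [0.1379 0.1404 0.1421]
```

View pics/w3.png

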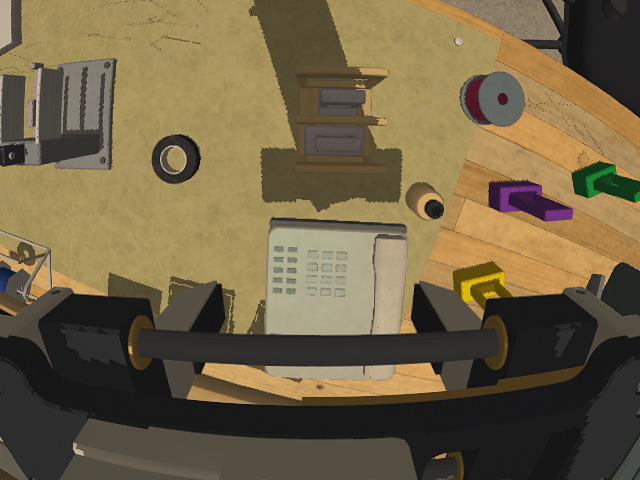

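The larger weight's plate top is at (0.535, 0.257) with z 0.142 and yaw 17°, in the far bay. It measures 14.5 × 43.8 mm and its block is 72 mm, which matches the given sizes. In the picture it is the lower steel item, at (335,140). Grasping it by its narrow edges.

Emit:
jog_arm([
  [0,0,0,0.0635,0.02,0.04,0],
  [0,0,0,0.0635,0.02,0.08,0],
  [0,0,0,0.0635,0.02,0.12,0],
  [0,0,0,0.0635,0.02,0.15,0.2],
  [0,0,0,0.0635,0.02,0.17,0.3],
  [0,0,0,0.0635,0.02,0.19,0.3],
  [0,0,0,0.0635,0.02,0.21,0.3],
  [0,0,0,0.0635,0.02,0.225,0.3],
  [0,0,0,0.0635,0.02,0.233,0.3],
  [0,0,0,0.0635,0.02,0.233,0.3],
  [0,0,0,0.0635,0.02,0.233,1],
  [0,0,0,0.0635,0.02,0.233,1],
  [0,0,0,0.0635,0.02,0.233,1],
  [0,0,0,0.0635,0.02,0.233,1],
  [0,0,0,0.0635,0.02,0.233,1],
  [0,0,0,0.0635,0.02,0.233,1],
  [0,0,0,0.0635,0.02,0.233,1],
], squeeze=40)

```text
t: 10.4
ee_pos: [0.5352, 0.259, 0.1058]
tcp_rot: [-3.141, 0.002, -2.845]
force: [0.9, -1.8, 5.6]
gripper_width: 0.0441
finger_force: 39.9
```

Emit:
jog_arm([
  [0,0,0,0,0,-0.005,1],
  [0,0,0,0,0,-0.015,1],
  [0,0,0,0,0,-0.035,1],
  [0,0,0,0,0,-0.06,1],
  [0,0,0,0,0,-0.085,1],
  [0,0,0,0,0,-0.11,1],
  [0,0,0,0,0,-0.135,1],
  [0,0,0,0,0,-0.155,1],
  [0,0,0,0,0,-0.165,1],
  [0,0,1,0.01,-0.01,-0.165,1],
  [0,0,2,0.03,-0.031,-0.165,1],
  [0,0,3,0.05,-0.052,-0.165,1],
  [0,0,4,0.07,-0.073,-0.165,1],
  [0,0,5,0.09,-0.094,-0.165,1],
  [0,0,5.8,0.11,-0.115,-0.165,1],
  [0,0,5.8,0.13,-0.136,-0.165,1],
  [0,0,5.8,0.15,-0.157,-0.165,1],
  [0,0,5.8,0.168,-0.176,-0.165,1],
  [0,0,5.8,0.1765,-0.1844,-0.165,1],
  [0,0,5.8,0.1765,-0.1844,-0.165,1],
])

```text
t: 12.07
ee_pos: [0.4172, 0.028, 0.2692]
tcp_rot: [-3.14, -0.002, -2.95]
force: [0.4, 1.4, -5.9]
gripper_width: 0.0434
finger_force: 40.0
```

Emit:
jog_arm([
  [0,0,0,0,0,0.01,1],
  [0,0,0,0,0,0.03,1],
  [0,0,0,0,0,0.06,1],
  [0,0,0,0,0,0.09,1],
  [0,0,0,0,0,0.12,1],
  [0,0,0,0,0,0.145,1],
  [0,0,0,0,0,0.158,1],
  [0,0,0,0,0,0.164,1],
  [0,0,0,0,0,0.168,1],
  [0,0,0,0,0,0.171,1],
  [0,0,0,0,0,0.172,1],
  [0,0,0,0,0,0.172,1],
])

```text
t: 13.07
ee_pos: [0.42, 0.0313, 0.0983]
tcp_rot: [-3.142, 0.001, -2.946]
force: [-0.3, 0.2, -5.9]
gripper_width: 0.0438
finger_force: 40.0
```

Emit:
jog_arm([
  [0,0,0,0,0,0.001,1],
  [0,0,0,0,0,0.002,1],
  [0,0,0,0,0,0.003,1],
  [0,0,0,0,0,0.003,1],
])

```text
t: 13.4
ee_pos: [0.4214, 0.0311, 0.0974]
tcp_rot: [-3.141, 0.004, -2.947]
force: [-5.6, -2.6, 30.2]
gripper_width: 0.0436
finger_force: 40.0
```

Emit:
jog_arm([
  [0,0,0,0,0,-0.001,0],
  [0,0,0,0,0,-0.001,0],
  [0,0,0,0,0,-0.001,0],
  [0,0,0,0,0,-0.001,0],
  [0,0,0,0,0,-0.03,0],
  [0,0,0,0,0,-0.07,0],
  [0,0,90,0,0,-0.13,0],
  [0,0,90,0,0,-0.13,0],
  [0,0,90,0,0,-0.13,0],
  [0,0,90,0,0,-0.13,0],
  [0,0,90,0,0,-0.13,0],
  [0,0,90,0,0,-0.13,0],
  [0,0,90,0,0,-0.13,0],
  [0,0,90,0,0,-0.13,0],
  [0,0,90,0,0,-0.13,0],
  [0,0,90,0,0,-0.13,0],
  [0,0,90,0,0,-0.13,0],
  [0,0,90,0,0,-0.13,0],
  [0,0,90,0,0,-0.13,0],
  [0,0,90,0,0,-0.13,0],
])

```text
t: 15.07
ee_pos: [0.4194, 0.0311, 0.2246]
tcp_rot: [-3.141, 0.0, 1.763]
force: [0.2, 0.1, -0.3]
gripper_width: 0.0915
finger_force: 0.0
```

Emit:
jog_arm([
  [0,7,0,-0.04,0,0,0],
  [0,14,0,-0.08,0,0,0],
  [0,21,0,-0.11,0,0,0],
  [0,28,0,-0.11,0,0,0],
  [0,35,0,-0.11,0,0,0],
  [0,42,0,-0.11,0,0,0],
  [0,49,0,-0.11,0,0,0],
  [0,55,0,-0.11,0,0,0],
  [0,55,0,-0.11,0,0,0],
  [0,55,0,-0.11,0,0,0],
  [0,55,0,-0.11,0,0,0],
])

```text
t: 15.98
ee_pos: [0.4407, -0.0774, 0.2235]
tcp_rot: [-3.141, -0.959, 1.765]
force: [-0.1, 0.6, 0.3]
gripper_width: 0.0922
finger_force: 0.0
```

```bash
python3 - <<'E'
from h import *
s=manip.state(); print(s['qpos'],s['ee_pos']); R=Ro.from_euler('xyz',s['tcp_rot']).as_matrix(); print(np.round(R,3))
c=cam('wrist'); P=fish(c); ok=c['range_z']>0; p=P[ok]; col=c['pixels'][ok].astype(int)
K=(abs(p[:,0]-.42)<.05)&(abs(p[:,1]-.031)<.06)
rect(p[K&(abs(p[:,2]-.133)<.003)],'top'); rect(p[K&(p[:,2]>.1)],'tab'); rect(p[K&(p[:,2]>.03)],'all')
E
```

```text
[ 0.54016585  0.59839586  0.02687192  1.73954047 -0.64781763  1.58407825
  1.02830936] [ 0.4407276  -0.07741697  0.22354851]
[[-0.111  0.981 -0.159]
 [ 0.563  0.194  0.803]
 [ 0.819 -0.    -0.574]]
top 713 [420.  30.] [14.1 44.2] 10.4 z [0.1308 0.1325 0.1338]
tab 1045 [420.1  29.5] [14.5 45.3] 11.0 z [0.1024 0.1321 0.1337]
all 2863 [420.7  29.4] [36.2 72. ] 10.8 z [0.0329 0.0523 0.1334]
```

Emit:
jog_arm([
  [0,0,0,-0.022,0,0.02,0.4],
  [0,0,0,-0.022,0,0.05,0.4],
  [0,0,0,-0.022,0,0.08,0.4],
  [0,0,0,-0.022,0,0.11,0.4],
  [0,0,0,-0.022,0,0.14,0.4],
  [0,0,0,-0.022,0,0.16,0.4],
  [0,0,0,-0.022,0,0.168,0.4],
  [0,0,0,-0.022,0,0.168,0.5],
  [0,0,0,-0.022,0,0.168,0.6],
  [0,0,0,-0.022,0,0.168,1],
  [0,0,0,-0.022,0,0.168,1],
  [0,0,0,-0.022,0,0.168,1],
  [0,0,0,-0.022,0,0.168,1],
  [0,0,0,-0.022,0,0.168,1],
  [0,0,0,-0.022,0,0.168,1],
  [0,0,0,-0.022,0,0.168,1],
  [0,0,0,-0.022,0,0.168,1],
], squeeze=45)

```text
t: 17.45
ee_pos: [0.4168, 0.0454, 0.1104]
tcp_rot: [3.141, -0.96, 1.766]
force: [0.8, -3.2, 4.6]
gripper_width: 0.0139
finger_force: 45.0
```

Gripped on the faces. Lifting and carrying it to a point 70 mm in front of the throat.

Emit:
jog_arm([
  [0,0,0,0.004,0,-0.003,1],
  [0,0,0,0.015,0,-0.011,1],
  [0,0,0,0.033,0,-0.023,1],
  [0,0,0,0.052,0,-0.036,1],
  [0,0,0,0.0655,0,-0.0459,1],
  [0,0,0,0.06,0.0014,-0.054,1],
  [0,0,0,0.0487,0.0041,-0.0699,1],
  [0,0,0,0.0375,0.0069,-0.0859,1],
  [0,0,0,0.0263,0.0097,-0.1019,1],
  [0,0,0,0.015,0.0124,-0.1179,1],
  [0,0,0,0.0038,0.0152,-0.1339,1],
  [0,0,0,-0.0074,0.0179,-0.1499,1],
  [0,0,0,-0.0186,0.0207,-0.1659,1],
  [0,0,0,-0.0298,0.0234,-0.1818,1],
  [0,0,0,-0.0354,0.0248,-0.1898,1],
  [0,0,0,-0.0354,0.0248,-0.1898,1],
  [0,0,0,-0.0354,0.0248,-0.1898,1],
  [0,0,0,-0.0354,0.0248,-0.1898,1],
])

```text
t: 18.95
ee_pos: [0.4745, -0.1209, 0.1901]
tcp_rot: [-3.141, -0.961, 1.766]
force: [0.8, -0.0, -5.6]
gripper_width: 0.0138
finger_force: 45.0
```

```bash
python3 - <<'E'
from h import *
s=manip.state(); print(s['qpos'],s['ee_pos'],s['tcp_rot'],s['t'])
c=cam('wrist','w4.png'); d=cam('side','s4.png')
P=fish(c); ok=c['range_z']>0; p=P[ok]
K=(abs(p[:,0]-.4784)<.05)&(abs(p[:,1]+.1376)<.06)
h,b=np.histogram(p[K,2],bins=np.arange(.04,.24,.01)); print(list(zip(np.round(b,2),h)))
rect(p[K&(p[:,2]>.2)],'top')
a=cv2.imread('pics/s4.png')[150:350,240:420]; b=cv2.imread('pics/w4.png')
cv2.imwrite('pics/c4.png',np.hstack([cv2.resize(a,(400,444),interpolation=cv2.INTER_CUBIC),cv2.resize(b,(400,444))]))
E
```

```text
[ 0.5637396   0.71139327  0.03599684  1.61325747 -0.63382795  1.6122511
  1.04235551] [ 0.4745485  -0.12091025  0.19007831] [-3.1405177  -0.96122694  1.766149  ] 18.95
[(np.float64(0.04), np.int64(0)), (np.float64(0.05), np.int64(0)), (np.float64(0.06), np.int64(0)), (np.float64(0.07), np.int64(0)), (np.float64(0.08), np.int64(0)), (np.float64(0.09), np.int64(0)), (np.float64(0.1), np.int64(0)), (np.float64(0.11), np.int64(413)), (np.float64(0.12), np.int64(3)), (np.float64(0.13), np.int64(0)), (np.float64(0.14), np.int64(1)), (np.float64(0.15), np.int64(111)), (np.float64(0.16), np.int64(131)), (np.float64(0.17), np.int64(164)), (np.float64(0.18), np.int64(202)), (np.float64(0.19), np.int64(312)), (np.float64(0.2), np.int64(1377)), (np.float64(0.21), np.int64(3254)), (np.float64(0.22), np.int64(512))]
top 51023 [ 478.4 -155.6] [100.  84.] 0.0 z [0.2082 0.2651 0.2746]
```

View pics/c4.png

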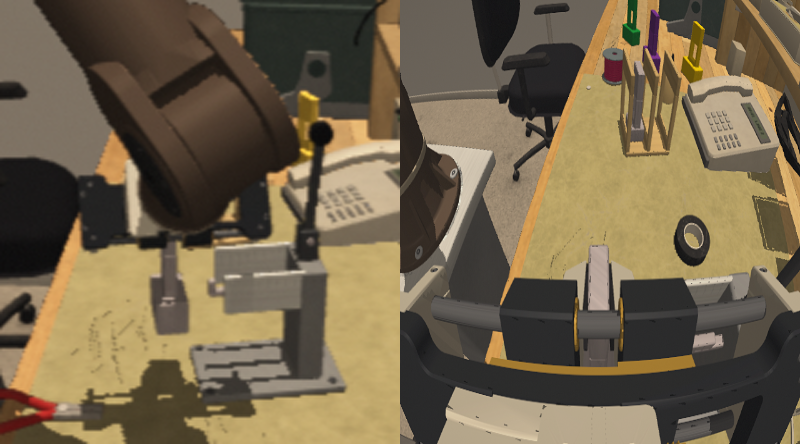

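The weight hangs upright in the side crop at (170,290), with the hook mouth at (215,288). In the wrist half the tab is between the pads. I'll lower it to hover height (eye 18 mm above the prong) and slide it in.

Emit:
jog_arm([
  [0,0,0,-0.01,0,0.006,1],
  [0,0,0,-0.02,0,0.013,1],
  [0,0,0,-0.029,0,0.019,1],
  [0,0,0,-0.029,0,0.019,1],
  [0,0,0,-0.029,0.008,0.019,1],
  [0,0,0,-0.029,0.016,0.019,1],
  [0,0,0,-0.029,0.024,0.019,1],
  [0,0,0,-0.029,0.032,0.019,1],
  [0,0,0,-0.029,0.04,0.019,1],
  [0,0,0,-0.029,0.04,0.019,1],
  [0,0,0,-0.029,0.04,0.019,1],
])

```text
t: 19.97
ee_pos: [0.5148, -0.1148, 0.1556]
tcp_rot: [3.141, -0.96, 1.768]
force: [-1.0, -0.2, -5.6]
gripper_width: 0.0142
finger_force: 45.0
```

```bash
python3 - <<'E'
from h import *
s=manip.state(); print(s['ee_pos'],s['force'],s['wrist_torque'])
d=cam('side','s5.png')
p=world(d); ok=d['range_z']>0
# nearest robot surface to the lever: brown/black points with lateral position
e=np.array([.980,.198]); th=np.array([.5469,-.1237]); S=(p[...,:2]-th)@e; L=(p[...,:2]-th)@np.array([-.198,.980])
m=ok&(S>.02)&(S<.13)&(p[...,2]>.15)&(p[...,2]<.45)&(L<-.01)&(L>-.3); 
for z in np.arange(.16,.45,.03):
    k=m&(abs(p[...,2]-z)<.015); 
    if k.sum(): print(round(z,2),k.sum(),'Lmax',np.round(np.percentile(L[k],[1,50,99]),3),'S',np.round(np.percentile(S[k],[1,99]),3))
a=cv2.imread('pics/s5.png')[150:350,240:420]
cv2.imwrite('pics/c5.png',cv2.resize(a,(720,590),interpolation=cv2.INTER_CUBIC))
E
```

```text
[ 0.51478256 -0.11479974  0.15556554] [-0.99965111 -0.18166303 -5.61806426] [-1.90520845e+00 -3.85841955e-01 -1.28492414e-03]
0.16 45 Lmax [-0.07  -0.014 -0.011] S [0.048 0.093]
0.19 203 Lmax [-0.096 -0.086 -0.011] S [0.021 0.094]
0.22 84 Lmax [-0.086 -0.079 -0.07 ] S [0.034 0.064]
```

View pics/c5.png

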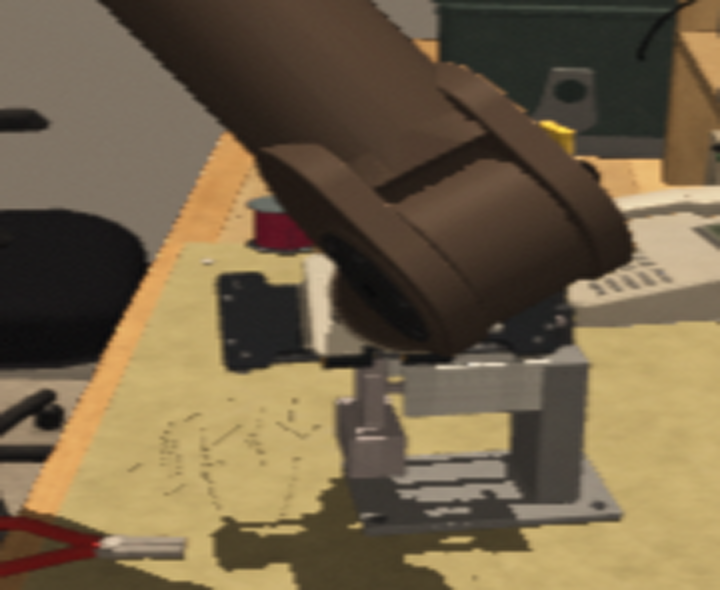

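The weight is at the hook tip, with its block below the cheeks at (372,440) in the crop. Contact force is small and there is clear space to the lever. I'll advance the last 30 mm.

Emit:
jog_arm([
  [0,0,0,0,0.005,0,1],
  [0,0,0,0,0.01,0,1],
  [0,0,0,0,0.015,0,1],
  [0,0,0,0,0.02,0,1],
  [0,0,0,0,0.025,0,1],
  [0,0,0,0,0.03,0,1],
  [0,0,0,0,0.03,0,1],
  [0,0,0,0,0.03,0,1],
])

```text
t: 20.68
ee_pos: [0.544, -0.1091, 0.1555]
tcp_rot: [3.142, -0.96, 1.767]
force: [0.2, -0.6, -6.0]
gripper_width: 0.014
finger_force: 45.0
```

Emit:
jog_arm([
  [0,0,0,-0.0041,0,0.0029,1],
  [0,0,0,-0.0082,0,0.0057,1],
  [0,0,0,-0.0115,0,0.008,1],
  [0,0,0,-0.0131,0,0.0092,1],
  [0,0,0,-0.0139,0,0.0098,1],
  [0,0,0,-0.0147,0,0.0103,1],
  [0,0,0,-0.0147,0,0.0103,1],
  [0,0,0,-0.0147,0,0.0103,1],
])

```text
t: 21.35
ee_pos: [0.544, -0.1093, 0.1377]
tcp_rot: [3.141, -0.96, 1.767]
force: [0.0, -0.6, -6.3]
gripper_width: 0.0138
finger_force: 45.0
```

Emit:
jog_arm([
  [0,0,0,-0.0008,0,0.0006,1],
  [0,0,0,-0.0016,0,0.0011,1],
  [0,0,0,-0.0016,0,0.0011,1],
])

```text
t: 21.6
ee_pos: [0.544, -0.1094, 0.1374]
tcp_rot: [3.139, -0.961, 1.769]
force: [-1.4, -3.3, 6.9]
gripper_width: 0.0139
finger_force: 45.0
```

Contact is felt at the expected height. I'll release and back out along the fingers.

Emit:
jog_arm([
  [0,0,0,0,0,0,0.85],
  [0,0,0,0,0,0,0.7],
  [0,0,0,0,0,0,0.6],
  [0,0,0,0,0,0,0.6],
  [0,0,0,0,0,0,0.6],
  [0,0,0,0,0,0,0.6],
  [0,0,0,0,0,-0.01,0.6],
  [0,0,0,0,0,-0.025,0.6],
  [0,0,0,0,0,-0.05,0.6],
  [0,0,0,0,0,-0.08,0.6],
  [0,0,0,0,0,-0.11,0.6],
  [0,0,0,0,0,-0.14,0.6],
  [0,0,0,0,0,-0.16,0.6],
  [0,0,0,0,0,-0.16,0.6],
])

```text
t: 22.77
ee_pos: [0.5695, -0.2426, 0.2293]
tcp_rot: [3.139, -0.955, 1.764]
force: [0.1, -0.9, -0.1]
gripper_width: 0.0367
finger_force: 0.0
```

```bash
python3 - <<'E'
from h import *
s=manip.state(); print(s['ee_pos'],s['qpos'])
e=np.array([.980,.198]); th=np.array([.5469,-.1237])
w=cam('wrist','w6.png'); p=fish(w); ok=w['range_z']>0
S=(p[...,:2]-th)@e; L=(p[...,:2]-th)@np.array([-.198,.980])
m=ok&(abs(S)<.06)&(abs(L)<.03)&(p[...,2]>.12)&(p[...,2]<.2)
rect(np.stack([S[m],L[m],p[...,2][m]],-1),'all')
t=ok&(abs(S)<.04)&(abs(L)<.03)&(abs(p[...,2]-.159)<.004)
rect(np.stack([S[t],L[t],p[...,2][t]],-1),'tabtop(S,L)')
b=cam('scene','s6.png')['pixels'][150:280,300:430][...,::-1]
cv2.imwrite('pics/c6.png',np.hstack([cv2.resize(b,(400,400),interpolation=cv2.INTER_CUBIC),cv2.resize(cv2.imread('pics/w6.png'),(400,400))]))
E
```

```text
[ 0.56954807 -0.24263966  0.22926825] [ 0.61443812  0.89713287  0.06862185  1.10323495 -0.64823319  1.90626013
  0.90432108]
all 1487 [12.8  3.1] [77.1 45. ] 20.9 z [0.1212 0.155  0.1606]
tabtop(S,L) 744 [-0.1 -2. ] [43.6 14.2] 88.8 z [0.1562 0.1595 0.1608]
```

View pics/c6.png

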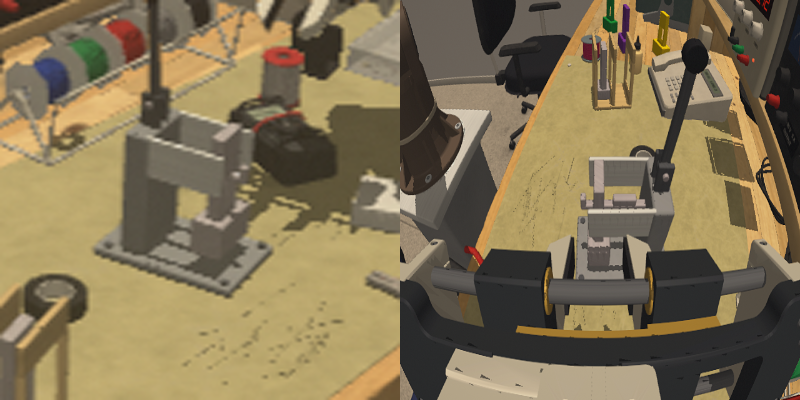

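The weight hangs on the prong. Its tab top is at stand (0, −2) mm with z 0.161 as expected, and the lever is still up with its knob at (693,55). I'll straighten the hand and go to the knob.

Emit:
jog_arm([
  [0,-7,0,0.024,-0.001,-0.023,0.5],
  [0,-14,0,0.048,-0.002,-0.046,0.5],
  [0,-21,0,0.07,-0.003,-0.068,0.5],
  [0,-28,0,0.095,-0.004,-0.091,0.5],
  [0,-35,0,0.095,-0.004,-0.091,0.5],
  [0,-42,0,0.095,-0.004,-0.091,0.5],
  [0,-49,0,0.095,-0.004,-0.091,0.5],
  [0,-55,0,0.095,-0.004,-0.091,0.5],
  [0,-55,0,0.095,-0.004,-0.091,0.5],
  [0,-55,0,0.095,-0.004,-0.091,0.5],
])

```text
t: 23.7
ee_pos: [0.5692, -0.2547, 0.3575]
tcp_rot: [3.141, -0.002, 1.772]
force: [0.2, 0.1, -0.7]
gripper_width: 0.046
finger_force: 0.0
```

Emit:
jog_arm([
  [0,0,-90,0,0,0,0.4],
  [0,0,-90,0,0,0,0.4],
  [0,0,-90,0,0,0,0.4],
  [0,0,-90,0,0,0,0.4],
  [0,0,-90,0,0,0,0.4],
  [0,0,-90,0,0,0,0.4],
  [0,0,-90,0,0,0,0.4],
  [0,0,-90,0,0,0,0.4],
  [0,0,-90,0,0,0,0.4],
  [0,0,-90,0,0,0,0.4],
  [0,0,-90,0,0,0,0.4],
  [0,0,-90,0,0,0,0.4],
  [0,0,-90,0,0,0,0.4],
  [0,0,-90,0,0,0,0.4],
])

```text
t: 24.87
ee_pos: [0.5684, -0.2597, 0.3561]
tcp_rot: [3.139, -0.002, -2.945]
force: [-1.4, 0.4, -0.3]
gripper_width: 0.0547
finger_force: 0.0
```

```bash
python3 - <<'E'
from h import *
s=manip.state(); print(s['ee_pos'],s['tcp_rot'],s['gripper_width'])
R=Ro.from_euler('xyz',s['tcp_rot']).as_matrix()
e=np.array([.980,.198]); th=np.array([.5469,-.1237])
for n,f in(('wrist',fish),('side',world),('scene',world)):
    c=cam(n); p=f(c); ok=c['range_z']>0; col=c['pixels'].astype(int)
    S=(p[...,:2]-th)@e; L=(p[...,:2]-th)@np.array([-.198,.980])
    m=ok&(S>.06)&(S<.13)&(abs(L)<.025)&(p[...,2]>.278)&(p[...,2]<.32)&(col.max(-1)<70)
    rect(np.stack([S[m],L[m],p[...,2][m]],-1),n)
print('to knob (S .094):',np.round(R.T@(np.array([*(th+.094*e),.275])-s['ee_pos']),4))
E
```

```text
[ 0.56842718 -0.25968307  0.35605898] [ 3.13875915e+00 -2.29696905e-03 -2.94510737e+00] 0.05471182732789782
wrist 0
side 99 [92.4 -3.5] [12.7 23.6] 89.0 z [0.2794 0.295  0.3065]
scene 47 [91.6  7.9] [16.5 25.2] 46.2 z [0.2809 0.2961 0.306 ]
to knob (S .094): [-0.0996  0.1376  0.0812]
```

Emit:
jog_arm([
  [0,0,0,-0.0995,0.1375,0,0.4],
  [0,0,0,-0.0995,0.1375,0,0.4],
  [0,0,0,-0.0995,0.1375,0,0.4],
  [0,0,0,-0.0995,0.1375,0,0.4],
  [0,0,0,-0.0995,0.1375,0,0.4],
  [0,0,0,-0.0995,0.1375,0,0.4],
  [0,0,0,-0.0995,0.1375,0.03,0.4],
  [0,0,0,-0.0995,0.1375,0.06,0.4],
  [0,0,0,-0.0995,0.1375,0.081,0.4],
  [0,0,0,-0.0995,0.1375,0.081,1],
  [0,0,0,-0.0995,0.1375,0.081,1],
  [0,0,0,-0.0995,0.1375,0.081,1],
  [0,0,0,-0.0995,0.1375,0.081,1],
  [0,0,0,-0.0995,0.1375,0.081,1],
  [0,0,0,-0.0995,0.1375,0.081,1],
  [0,0,0,-0.0995,0.1375,0.081,1],
  [0,0,0,-0.0995,0.1375,0.081,1],
  [0,0,0,-0.0995,0.1375,0.081,1],
], squeeze=15)

```text
t: 26.52
ee_pos: [0.6406, -0.1046, 0.2774]
tcp_rot: [-3.141, 0.001, -2.947]
force: [-0.9, -2.3, 5.4]
gripper_width: 0.014
finger_force: 15.0
```

Emit:
jog_arm([
  [0,0,0,0.0121,0,-0.0004,1],
  [0,0,0,0.0242,0,0.0005,1],
  [0,0,0,0.0361,0,0.0025,1],
  [0,0,0,0.0478,0,0.0058,1],
  [0,0,0,0.059,0,0.0102,1],
  [0,0,0,0.0698,0,0.0156,1],
  [0,0,0,0.08,0,0.0222,1],
  [0,0,0,0.0895,0,0.0297,1],
  [0,0,0,0.0981,0,0.0381,1],
  [0,0,0,0.1059,0,0.0474,1],
  [0,0,0,0.1128,0,0.0574,1],
  [0,0,0,0.1186,0,0.068,1],
  [0,0,0,0.1233,0,0.0791,1],
  [0,0,0,0.1268,0,0.0907,1],
  [0,0,0,0.1292,0,0.1025,1],
  [0,0,0,0.1304,0,0.1146,1],
  [0,0,0,0.1306,0,0.1206,1],
  [0,0,0,0.1306,0,0.123,1],
  [0,0,0,0.1306,0,0.123,1],
])

```text
t: 28.1
ee_pos: [0.5108, -0.1308, 0.1526]
tcp_rot: [-3.141, -0.003, -2.947]
force: [-2.7, -4.8, -2.1]
gripper_width: 0.0142
finger_force: 15.0
```

Emit:
jog_arm([
  [0,0,0,0,0,0.003,1],
  [0,0,0,0,0,0.006,1],
  [0,0,0,0,0,0.006,1],
])

```text
t: 28.35
ee_pos: [0.5115, -0.1307, 0.1481]
tcp_rot: [-3.14, -0.001, -2.947]
force: [-5.1, -4.7, 9.4]
gripper_width: 0.0141
finger_force: 15.0
```

Reaction is 9 N, so the lever is on its lower stop. I'll ease off, open, rise and check.

Emit:
jog_arm([
  [0,0,0,0,0,0.006,0.5],
  [0,0,0,0,0,0.006,0.5],
  [0,0,0,0,0,0.006,0.5],
  [0,0,0,0,0,0.006,0.5],
  [0,0,0,0,0,0.006,0.5],
  [0,0,0,0,0,0.006,0.5],
  [0,0,0,0,0,-0.015,0.5],
  [0,0,0,0,0,-0.05,0.5],
  [0,0,0,0,0,-0.09,0.5],
  [0,0,0,0,0,-0.13,0.5],
  [0,0,0,-0.04,0,-0.16,0.5],
  [0,0,0,-0.08,0,-0.16,0.5],
  [0,0,0,-0.1,0,-0.16,0.5],
  [0,0,0,-0.1,0,-0.16,0.5],
])

```text
t: 29.52
ee_pos: [0.6143, -0.1076, 0.3072]
tcp_rot: [3.141, 0.003, -2.943]
force: [-1.4, -0.0, -0.0]
gripper_width: 0.046
finger_force: 0.0
```

```bash
python3 - <<'E'
from h import *
s=manip.state(); print(s['t'],s['ee_pos'],s['force'])
e=np.array([.980,.198]); th=np.array([.5469,-.1237])
c=cam('wrist','w7.png'); p=fish(c); ok=c['range_z']>0; col=c['pixels'].astype(int)
S=(p[...,:2]-th)@e; L=(p[...,:2]-th)@np.array([-.198,.980])
for k in np.arange(-.04,.08,.02):
    m=ok&(abs(S-k)<.01)&(abs(L)<.006)&(p[...,2]>.155)&(p[...,2]<.25)&(col.max(-1)<70)
    if m.sum(): print(round(k,2),m.sum(),np.round(np.percentile(p[...,2][m],[5,50,95]),4))
t=ok&(abs(S)<.04)&(abs(L)<.03)&(abs(p[...,2]-.1595)<.004)&(col.max(-1)>=70); rect(np.stack([S[t],L[t],p[...,2][t]],-1),'tabtop')
b=cam('side','s7.png')['pixels'][190:340,290:420][...,::-1]
cv2.imwrite('pics/c7.png',np.hstack([cv2.resize(b,(400,460),interpolation=cv2.INTER_CUBIC),cv2.resize(cv2.imread('pics/w7.png'),(400,460))]))
E
```

```text
29.5167 [ 0.6143423  -0.10759724  0.30724967] [-1.44761275e+00 -9.12320223e-03 -9.99142988e-04]
-0.04 367 [0.1787 0.1835 0.185 ]
-0.02 312 [0.1759 0.1778 0.1819]
0.0 261 [0.1757 0.1774 0.1788]
0.02 281 [0.1754 0.1773 0.1787]
0.04 270 [0.1755 0.1772 0.1785]
0.06 241 [0.1759 0.1774 0.1787]
tabtop 735 [ 0.3 -0.6] [44.2 13.4] 89.9 z [0.1573 0.1594 0.161 ]
```

View pics/c7.png

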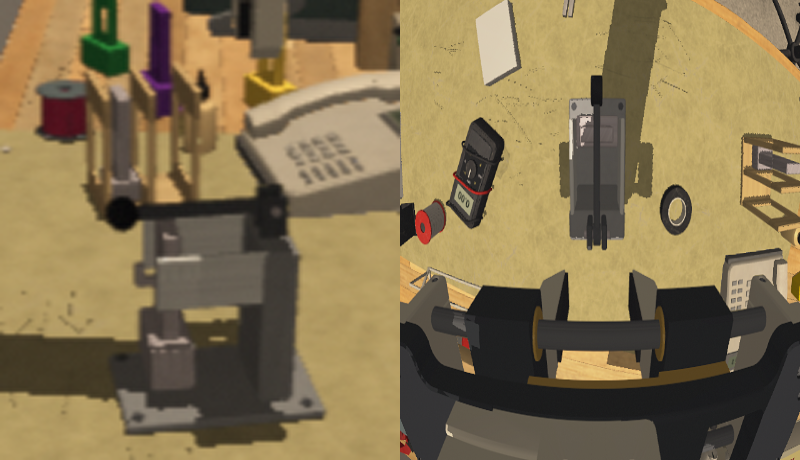

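The lever is level, with its top at z 0.177–0.178 along its whole length. The weight hangs below it at (165,350) in the side crop, and the gripper is clear. Handing in.

```bash
python3 -c "
from bench import manip; print(manip.finish_job())"
```

```text
the job is handed in; nothing more can be done
None
```

The larger weight now hangs upright by its window on the stand's hook, with the keeper lever level over it and the gripper clear; I handed the job in at about 29.6 s, and no verdict came back.

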